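# Transfer a sample row to the other rack in the same order

### The job

Move the four sample containers from the full rack into the empty rack, one per bay and standing upright on the bay floor, in the same order counted from the carrying loop: the one that is next to the loop now must be next to the loop of the other rack, and so on down the row. Never let a container tip over.

Things in the scene. Friction and masses are not known exactly. Their poses are not given: they have to be found in the camera images.
- rack_from: Full rack: fixed aluminium tray, 68 x 244 mm, walls 18 mm high, 4 mm thick; four bays in a row, 60 mm apart, each 56 mm (along the row) x 60 mm inside, with a black mat whose top is 6 mm above the bench. A dark carrying loop sticks out 34 mm from one end. Origin: centre of underside; y along the row towards the loop, z up; bay centres at y = +90 (next to loop), +30, -30, -90 mm. Points any way.
- rack_to: Empty rack of exactly the same build and axes: origin at the centre of its underside, y along the row towards its own carrying loop, z up, bay centres at y = +90 (next to the loop), +30, -30 and -90 mm, mat top 6 mm above the bench, walls 18 mm high. Fixed; points any way; either rack may be the one on the robot's left.
- bottle_center (a point): Centre, half-way up (45 mm above its foot), of the white plastic bottle with sloping shoulders, narrow neck and small grey cap; body 36 mm in diameter up to 56 mm from its foot, 90 mm tall, about 80 g, round, z up. Starts upright in one of the bays of the full rack.
- jar_center (a point): Centre, half-way up (36 mm above its foot), of the squat wide-mouthed amber jar, paper band, flat black lid (40 mm in diameter, 15 mm high); body 38 mm in diameter, 72 mm tall, about 110 g, round, z up. Starts upright in one of the bays of the full rack.
- canister_center (a point): Centre, half-way up (40 mm above its foot), of the plain bare-metal canister, 31 mm in diameter up to 64 mm from its foot, rimmed lid 33 mm in diameter with a small button on top; 80 mm tall in all, about 90 g, round, z up. Starts upright in one of the bays of the full rack.
- vial_center (a point): Centre, half-way up (42 mm above its foot), of the slim steel vial, 25 mm in diameter, black cap 27 mm in diameter on its last 18 mm; 84 mm tall, about 70 g, round, z up. Starts upright in one of the bays of the full rack.
- mat_bottle: The black rubber mat (54 x 52 x 2 mm, fixed, underside centre) in that bay of the full rack in which the bottle stands at the start; it marks the bottle's place in the original row. All four mats look the same.
- mat_jar: The black rubber mat (54 x 52 x 2 mm, fixed, underside centre) in that bay of the full rack in which the jar stands at the start; it marks the jar's place in the original row. All four mats look the same.
- mat_canister: The black rubber mat (54 x 52 x 2 mm, fixed, underside centre) in that bay of the full rack in which the canister stands at the start; it marks the canister's place in the original row. All four mats look the same.
- mat_vial: The black rubber mat (54 x 52 x 2 mm, fixed, underside centre) in that bay of the full rack in which the vial stands at the start; it marks the vial's place in the original row. All four mats look the same.

How it is judged:
By the outcome, as a careful person would: the job done as asked, in the order asked, and still so for the second after the job is handed in, with the robot touching nothing.
It also fails if it takes over 118 s, if anything falls off the work surface, if the arm or the gripper's body presses on something with over 40 N, if the wrist force passes 120 N, or if a joint passes its speed limit or range.

### The arm

A 6-joint arm with a two-finger parallel gripper is mounted at the origin on a cart in front of the work surface, level with it; the furniture and walls round the work are solid. World frame = base frame: x ahead of the robot, y to its left, z up, the work surface at z = 0. Lengths are in m, angles in degrees, forces in N, time in s.
With the tool pointing down it reaches from about 0.35 to 0.875 m from the base axis. Payload 4.2 kg.
Tool frame: the origin (TCP) lies midway between the tips of the shut fingers; the grasp point (between the pads) lies 19 mm behind it; z points along the fingers, y is the line along which they close (so a half turn about z gives the same grasp; the last joint's range is limited). The gripper opens to 85 mm and grips with 20 to 120 N. Pads are 22 mm wide; open, the fingers measure 114 mm over their backs; the gripper's body (76 mm by 85 mm) begins 54 mm behind the grasp point. The pads swing forward as they close: fully open they stand 13 mm farther back than shut.
Start: joints at [91.249, 22.042, 0.453, 0, -68.411, -14.817], TCP at [0.147, 0.608, 0.231] pointing down, gripper open.
Joint ranges: [-179.83, 179.83], [-69.29, 118.12], [-61.27, 80.66], [-181.25, 117.63], [-171.15, -9.14], [-177.46, 177.46]. Speed limits (degrees/s): [159.86, 159.86, 180, 180, 180, 180].

### API

Orientations are given as [roll, pitch, yaw] about the fixed x, y, z axes, in that order (R = Rz(yaw) Ry(pitch) Rx(roll)).
In Python, from cell import arm, cams, spotter gives the robot as it stands.
- The arm moves only by the tool arm_command, never from a script. Its argument "commands" is a list that holds one entry, the list of rows, each a list of 4 numbers: the shift along the world's x, y, z normalised to -1 to 1, where 1 is 0.4 m, then the turn about the world's z normalised to -1 to 1, where 1 is 0.15 rad. A call has exactly 8 rows; each row shifts and turns the commanded pose from where the row before left it; what a row does not reach is not made up. A row lasts 1/10 s, in which the tool goes at most 50 mm and 8.59 degrees, less where a joint would pass 70% of its speed; a pose out of reach is approached as far as the arm can. A call with a number of a shift or a turn outside -1 to 1 is refused whole. A call with a gripper value outside its range is refused whole. "claw" is the gripper command: -1 is shut, 1 is fully open, values between are in proportion, set as the call begins (left out, the last holds). The fingers move at their own pace and stop on an object; "grip_force" is the grip in N (left out, the last holds). Time passes only in rows, so rows that do not move let the fingers close, or fill a call up. It gives the time, the measured TCP pose, the force, the opening and the grip force at its end, in the units of the state.
- arm.get_obs(): the state, without advancing time (a new reading comes with each control period).
- cams.capture(name): name is "scene" or "top"; returns the picture (400x640x3 uint8, blue, green, red); there is no depth.
- cams.camera_params(name): a dict with "fx", "fy", "cx", "cy" (pixels), "dist_coeffs" ([k1, k2, p1, p2, k3] as OpenCV has them; the pictures are not rectified), "cam_to_world" (4x4, takes a point from camera to world coordinates). Camera axes: x right, y down, z forward; pixel columns grow to the right and rows downward; lengths in m; the calibration is good to about 2 mm. A picture is of the moment at which its call begins. camera_params takes no time and is no camera call.
- arm.sign_off(): hands the job in; it is judged then, once.
Trained networks look in the newest picture that a camera, given by its name, has taken for a name from the list of things; names that differ only in an ending like _2 or _b are one class to them, and where a whole thing is asked for, a point or a joint stands for the part that bears it (a point fixed in the world has none). Each returns a list of dicts, best first, with "score" (0 to 1); they miss things now and then, are a little off and sometimes report something else, mostly with a low value. They report only what shows in the picture. A call takes as long as a camera call.
- spotter.find_in(camera, query): "centre" ([row, column] as shares, 0 to 1, of the picture: columns of its width, rows of its height, amid what is visible of it).
- spotter.regions_of(camera, query): "region" (400x640 bool, what is visible of it) and "centre" ([row, column] as shares, 0 to 1, of the picture: columns of its width, rows of its height, amid what is visible of it).
The state is a dict: "t": time; "joint_positions": joint angles; "joint_vel": joint speeds; "joint_torque": joint torques, N m; "tcp_pos": TCP position; "eef_rot": TCP orientation; "contact_force": force on the tool from outside, world axes, zero at the start; "moment": the same for the moment, N m; "gripper_width": finger opening in m; "grasp_force": force on a finger pad.
Only numpy, scipy, OpenCV 4.12 (cv2) and the standard library are available. Lean on these libraries where they do the work, as an engineer would, in place of code of your own. Each camera call takes 0.05 s, during which the arm holds its last target. There are 200 camera calls.

## Working session

There is one attempt and no reset: what is moved stays moved. The work goes in short steps, Python scripts to look and compute and a tool call to move; the robot and the scene stay as the last step left them, time stands still between calls to the robot, and variables do not carry over. Pictures are saved under pics/ and viewed, at most 14 in all, crops included, and the job is handed in when it is done.

Besides the shell and the picture viewer there is one more tool, called after ">>>" by a JSON object that holds its "api" and its "payload". arm_command: Moves the arm, as the interface text tells. Scaled input: -1 to 1 covers 0.4 m each way for a shift and 0.15 rad each way for a turn. Its arguments: {"type":"object","properties":{"commands":{"type":"array","items":{"type":"array","items":{"type":"array","items":{"type":"number"}}}},"claw":{"type":"number"},"grip_force":{"type":"number"}},"required":["commands"]}

```bash
mkdir -p pics; ls
python3 - <<'E'
from cell import arm,cams,spotter
import cv2
o=arm.get_obs(); print({k:o[k] for k in('t','tcp_pos','eef_rot','gripper_width','contact_force')})
for c in('top','scene'):
    cv2.imwrite(f'pics/{c}0.png',cams.capture(c)); p=cams.camera_params(c); print(c,p)
    for q in('rack_from','rack_to','bottle_center','jar_center','canister_center','vial_center'):
        print(q,[(round(d['score'],2),round(d['centre'][1]*640),round(d['centre'][0]*400)) for d in spotter.find_in(c,q)[:3]])
E
```

```text
pics
{'t': 0.0, 'tcp_pos': array([0.14646085, 0.60698885, 0.23020299]), 'eef_rot': array([ 1.79872133e+02, -6.22569186e-03, -1.35775906e+01]), 'gripper_width': 0.08548001962359157, 'contact_force': array([0.53070044, 0.53249835, 0.01990456])}
top {'fx': 461.1143424660409, 'fy': 461.1143424660409, 'cx': 318.66015104820997, 'cy': 198.5002141162747, 'dist_coeffs': array([-0.04761064,  0.        ,  0.        ,  0.        ,  0.        ]), 'cam_to_world': array([[ 0.02654188, -0.98491216,  0.17100752,  0.25321402],
       [-0.99960497, -0.02773118, -0.00456931, -0.00245417],
       [ 0.00924261, -0.17081869, -0.98525913,  1.26881038],
       [ 0.        ,  0.        ,  0.        ,  1.        ]])}
rack_from [(0.87, 207, 193)]
rack_to [(0.63, 420, 201), (0.33, 224, 229)]
bottle_center [(0.56, 188, 164)]
jar_center [(0.78, 197, 179)]
canister_center [(0.46, 220, 221)]
vial_center [(0.71, 206, 188)]
scene {'fx': 455.2769259266129, 'fy': 455.2769259266129, 'cx': 316.0947608469916, 'cy': 205.88993850709505, 'dist_coeffs': array([0.00803574, 0.        , 0.        , 0.        , 0.        ]), 'cam_to_world': array([[ 0.64502415, -0.4372597 ,  0.62669594, -0.31117108],
       [-0.76407992, -0.38108133,  0.52053712, -0.67984787],
       [ 0.01121222, -0.8146048 , -0.57990802,  0.79382023],
       [ 0.        ,  0.        ,  0.        ,  1.        ]])}
rack_from [(0.96, 237, 193)]
rack_to [(0.97, 398, 271)]
bottle_center [(0.56, 248, 158)]
jar_center [(0.77, 241, 169)]
canister_center [(0.62, 229, 187)]
vial_center [(0.5, 234, 174)]
```

View pics/top0.png

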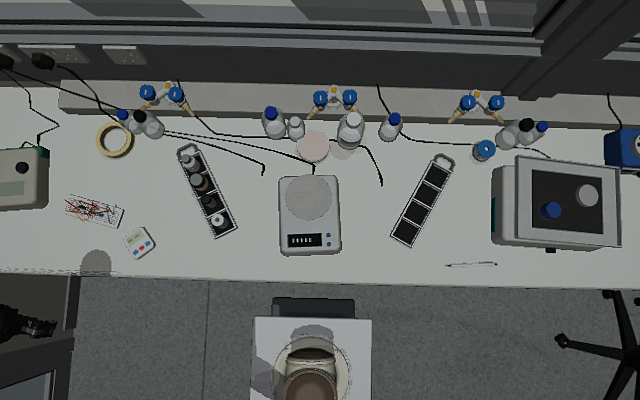

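View pics/scene0.png

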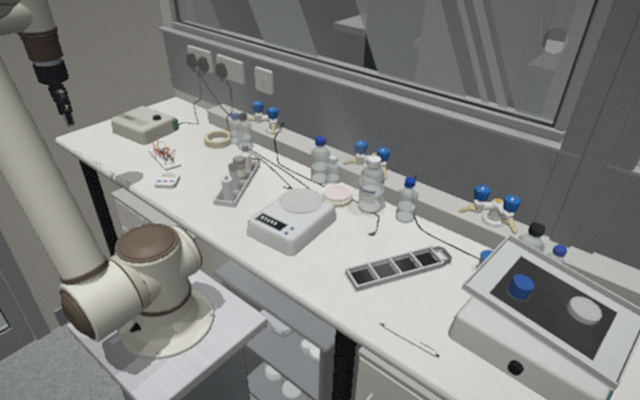

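```bash
cat > h.py <<'E'
import numpy as np,cv2
from cell import arm,cams,spotter
def P(c):
    p=cams.camera_params(c);K=np.array([[p['fx'],0,p['cx']],[0,p['fy'],p['cy']],[0,0,1]]);return K,p['dist_coeffs'],p['cam_to_world']
def proj(c,X):
    K,d,T=P(c);W=np.linalg.inv(T);return cv2.projectPoints(np.array(X,float).reshape(-1,3),cv2.Rodrigues(W[:3,:3])[0],W[:3,3],K,d)[0].reshape(-1,2)
def unproj(c,uv,z):
    K,d,T=P(c);n=cv2.undistortPoints(np.array(uv,float).reshape(-1,1,2),K,d).reshape(-1,2)
    r=np.c_[n,np.ones(len(n))]@T[:3,:3].T;return T[:3,3]+r*((z-T[2,3])/r[:,2])[:,None]
def crop(c,img,u0,v0,w,h,s,name): cv2.imwrite(name,cv2.resize(img[v0:v0+h,u0:u0+w],None,fx=s,fy=s,interpolation=cv2.INTER_CUBIC))
E
python3 - <<'E'
from h import *
for c in('top','scene'):
    img=cams.capture(c); cv2.imwrite(f'pics/{c}1.png',img)
    for q in('rack_from','rack_to','bottle_center','jar_center','canister_center','vial_center'):
        r=spotter.regions_of(c,q)
        if not r: print(q,None);continue
        m=r[0]['region']; np.save(f'pics/{c}_{q}.npy',m)
        pts=np.argwhere(m)[:,::-1].astype(np.float32); b=cv2.minAreaRect(pts)
        print(c,q,round(r[0]['score'],2),len(pts),pts.mean(0),np.round(b[0],1),np.round(b[1],1),round(b[2],1))
t=cv2.imread('pics/top1.png')
a=cv2.resize(t[135:250,165:245],None,fx=5,fy=5,interpolation=cv2.INTER_CUBIC)
b=cv2.resize(t[140:255,380:460],None,fx=5,fy=5,interpolation=cv2.INTER_CUBIC)
cv2.imwrite('pics/topcrop.png',np.hstack([a,b]))
s=cv2.imread('pics/scene1.png')
crop('scene',s,205,130,70,80,7,'pics/scenecrop.png')
E
```

```text
top rack_from 0.79 748 [207.36363 193.8877 ] [204.5 189.7] [97.4 26.5] 64.6
rack_to None
top bottle_center 0.77 208 [190.07211 162.54327] [189.8 162.3] [19.8 12. ] 45.0
top jar_center 0.77 264 [198.01894 180.84091] [198.3 181.2] [20.5 14.1] 45.0
top canister_center 0.68 185 [219.02702 220.97298] [219.3 220.9] [17.4 12.1] 26.6
vial_center None
rack_from None
scene rack_to 0.68 2437 [395.7891  267.02463] [399.  265.7] [ 26.2 107.3] 74.2
scene bottle_center 0.44 176 [246.91478 156.02272] [246.6 156.4] [26.6  9.3] 73.3
scene jar_center 0.56 257 [240.78989 166.51752] [241.5 166.9] [24.7 12.8] 75.1
scene canister_center 0.77 257 [227.50195 187.54475] [227.2 188. ] [24.4 11.3] 84.8
scene vial_center 0.6 179 [234.08939 174.44693] [233.7 175.5] [25.3  8.2] 85.2
```

View pics/topcrop.png

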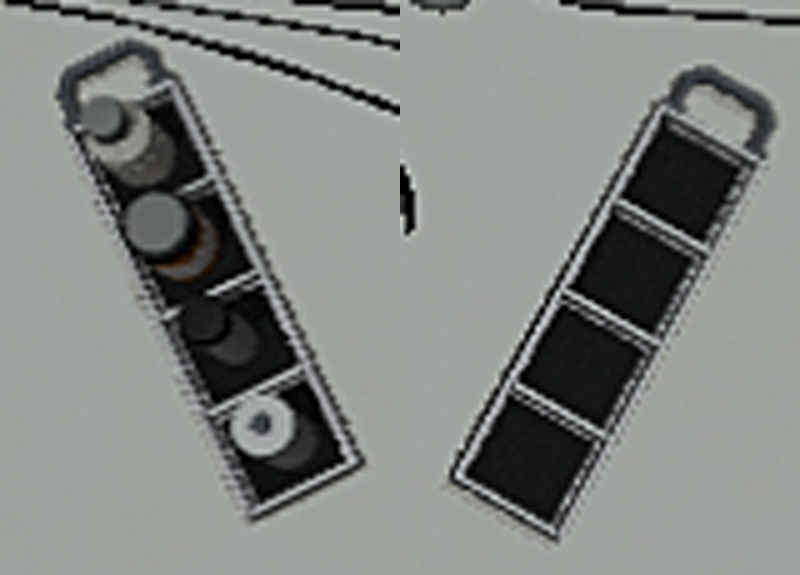

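View pics/scenecrop.png

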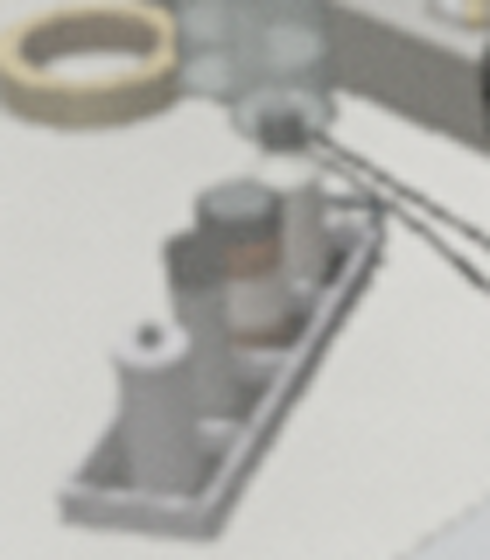

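```bash
cat > rack.py <<'E'
from h import *
from scipy.optimize import minimize
img=cv2.imread('pics/top1.png').min(2).astype(float)
S=8
def model(p,z,hx,hy,u0,v0,w,h):
    x,y,a=p;c,s=np.cos(a),np.sin(a);m=np.zeros((h*S,w*S),np.uint8)
    for b in(.09,.03,-.03,-.09):
        q=np.array([[-hx,b-hy],[hx,b-hy],[hx,b+hy],[-hx,b+hy]])
        X=np.c_[q[:,0]*c-q[:,1]*s+x,q[:,0]*s+q[:,1]*c+y,np.full(4,z)]
        uv=(proj('top',X)-[u0,v0]+.5)*S
        cv2.fillPoly(m,[np.round(uv*16).astype(np.int32)],1,shift=4)
    return m
def black(p,R):
    m=model(p,.006,.026,.027,*R)&model(p,.018,.030,.028,*R)
    return cv2.resize(m.astype(np.float32),(R[2],R[3]),interpolation=cv2.INTER_AREA)
def fit(p0,R,w=None):
    u0,v0,W,H=R;D=np.clip((150-img[v0:v0+H,u0:u0+W])/120,0,1)
    if w is not None: D=D
    f=lambda q:(np.abs(black([q[0]/100,q[1]/100,q[2]/10],R)-D)*(1 if w is None else w)).mean()
    r=minimize(f,[p0[0]*100,p0[1]*100,p0[2]*10],method='Nelder-Mead',options=dict(initial_simplex=[[p0[0]*100+i,p0[1]*100+j,p0[2]*10+k] for i,j,k in((0,0,0),(1,0,0),(0,1,0),(0,0,.5))],xatol=.01,fatol=1e-6))
    return [r.x[0]/100,r.x[1]/100,r.x[2]/10],r.fun
E
python3 - <<'E'
from rack import *
cl=lambda x,y,u0,v0:[u0+(x+.5)/5-.5,v0+(y+.5)/5-.5]
to=[cl(x-400,y,380,140) for x,y in((450,480),(558,538),(655,103),(765,158))]
fr=[cl(x,y,165,135) for x,y in((252,518),(362,462),(68,128),(175,85))]
for n,c,R in(('to',to,(378,150,80,105)),('from',fr,(165,140,80,105))):
    X=unproj('top',c,.018)[:,:2]; ctr=X.mean(0); d=X[2:].mean(0)-X[:2].mean(0)
    a=np.arctan2(d[1],d[0])-np.pi/2; print(n,ctr.round(4),np.degrees(a).round(2),'len',np.linalg.norm(d).round(4),np.linalg.norm(X[1]-X[0]).round(4))
    p,f=fit([*ctr,a],R); print(' fit',np.round(p,4),np.degrees(p[2]).round(2),f)
for n,x,y,z in(('bottle',107,118,.096),('jar',160,222,.078),('vial',207,320,.090),('can',263,425,.086)):
    print(n,unproj('top',[cl(x,y,165,135)],z)[0].round(4))
E
```

```text
to [ 0.4658 -0.292 ] -118.53 len 0.2449 0.0661
 fit [ 0.4665 -0.2927 -2.0699] -118.6 0.06149057539682539
from [0.4752 0.2998] -61.03 len 0.2424 0.0664
 fit [ 0.4762  0.3018 -1.0773] -61.73 0.10199900793650794
bottle [0.5543 0.3431 0.096 ]
jar [0.5031 0.3159 0.078 ]
vial [0.4493 0.2844 0.09  ]
can [0.3958 0.2527 0.086 ]
```

>>> {"api": "arm_command", "payload": {"commands": [[[0.03,-0.02,0,0.3],[0.07,-0.045,0,0.32],[0.07,-0.045,0,0.32],[0.07,-0.045,0,0.32],[0.07,-0.045,0,0.32],[0.07,-0.045,0,0.32],[0.07,-0.045,0,0.32],[0.07,-0.045,0,0.32]]], "claw": 1, "grip_force": 30}}

```text
t: 2.2
tcp_pos: [0.3556, 0.4727, 0.2315]
eef_rot: [-180.0, -0.0, 8.4]
contact_force: [0.8, -0.1, 0.9]
gripper_width: 0.0854
grasp_force: 0.0
```

>>> {"api": "arm_command", "payload": {"commands": [[[0.07,-0.045,0,0.32],[0.07,-0.045,0,0.32],[0.07,-0.045,0,0.32],[0.07,-0.045,0,0.32],[0.07,-0.045,0,0.32],[0.07,-0.045,0,0.32],[0.06,-0.04,0,0.3],[0,0,0,0]]]}}

```text
t: 3.0
tcp_pos: [0.549, 0.3474, 0.2307]
eef_rot: [180.0, 0.0, 27.1]
contact_force: [-0.7, 0.9, -0.4]
gripper_width: 0.0856
grasp_force: 0.0
```

>>> {"api": "arm_command", "payload": {"commands": [[[0.014,-0.01,-0.03,0.18],[0,0,-0.06,0],[0,0,-0.08,0],[0,0,-0.07,0],[0,0,-0.04,0],[0,0,-0.01,0],[0,0,0,0],[0,0,0,0]]]}}

```text
t: 3.8
tcp_pos: [0.5527, 0.3463, 0.1167]
eef_rot: [-180.0, -0.1, 28.9]
contact_force: [0.5, -0.0, 0.3]
gripper_width: 0.0859
grasp_force: 0.0
```

Run:
```python
from h import *
t=cams.capture('top');s=cams.capture('scene')
a=cv2.resize(t[125:235,155:255],None,fx=4,fy=4,interpolation=cv2.INTER_CUBIC)
b=cv2.resize(s[105:215,200:290],None,fx=4,fy=4,interpolation=cv2.INTER_CUBIC)
cv2.imwrite('pics/appr.png',np.hstack([a,b]))
```

```text
(no output)
```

View pics/appr.png

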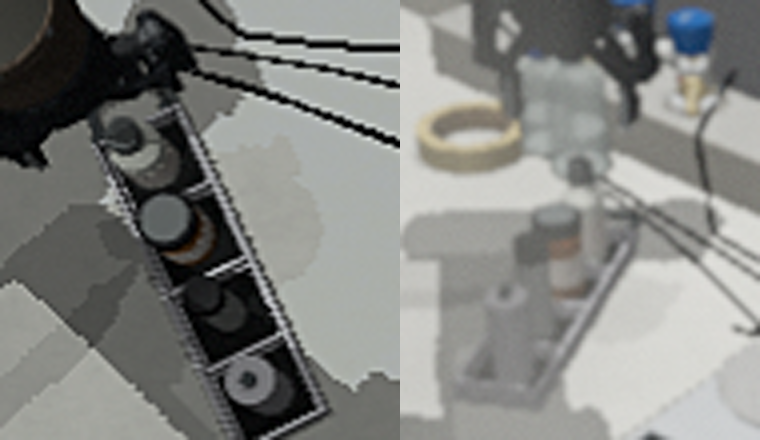

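>>> {"api": "arm_command", "payload": {"commands": [[[0.004,-0.006,-0.02,0],[0,0,-0.05,0],[0,0,-0.05,0],[0,0,-0.05,0],[0,0,-0.03,0],[0,0,-0.012,0],[0,0,0,0],[0,0,0,0]]]}}

```text
t: 4.7
tcp_pos: [0.5544, 0.3436, 0.0314]
eef_rot: [-180.0, -0.1, 28.9]
contact_force: [-0.1, 0.0, 1.1]
gripper_width: 0.0852
grasp_force: 0.0
```

>>> {"api": "arm_command", "payload": {"commands": [[[0,0,0,0],[0,0,0,0],[0,0,0,0],[0,0,0,0],[0,0,0,0],[0,0,0,0],[0,0,0,0],[0,0,0,0]]], "claw": -1, "grip_force": 30}}

```text
t: 5.5
tcp_pos: [0.5541, 0.3434, 0.0311]
eef_rot: [-180.0, -0.1, 28.9]
contact_force: [-0.7, 0.3, 5.1]
gripper_width: 0.0348
grasp_force: 30.4
```

>>> {"api": "arm_command", "payload": {"commands": [[[0,0,0.02,0],[0,0,0.06,0],[0,0,0.08,0],[0,0,0.08,0],[0,0,0.08,0],[0,-0.02,0.06,-0.1],[0,-0.04,0.03,-0.2],[0,-0.07,0.015,-0.3]]]}}

```text
t: 6.3
tcp_pos: [0.5537, 0.2911, 0.2011]
eef_rot: [-180.0, -0.0, 23.7]
contact_force: [-0.3, -0.6, -1.2]
gripper_width: 0.0352
grasp_force: 30.1
```

>>> {"api": "arm_command", "payload": {"commands": [[[0,-0.1,0,-0.4],[0,-0.1,0,-0.4],[0,-0.1,0,-0.4],[0,-0.1,0,-0.4],[0,-0.1,0,-0.4],[0,-0.1,0,-0.4],[0,-0.1,0,-0.4],[0,-0.1,0,-0.4]]]}}

```text
t: 7.1
tcp_pos: [0.5522, -0.0312, 0.1994]
eef_rot: [180.0, 0.2, -4.0]
contact_force: [0.6, -0.2, -0.8]
gripper_width: 0.0351
grasp_force: 30.1
```

>>> {"api": "arm_command", "payload": {"commands": [[[0,-0.1,0,-0.4],[0,-0.1,0,-0.4],[-0.005,-0.1,0,-0.4],[-0.005,-0.1,0,-0.4],[-0.005,-0.1,0,-0.4],[-0.005,-0.08,0,-0.4],[0,-0.06,0,-0.3],[0,-0.03,0,-0.185]]]}}

```text
t: 7.9
tcp_pos: [0.544, -0.2989, 0.199]
eef_rot: [180.0, 0.2, -28.9]
contact_force: [0.0, 0.4, -1.4]
gripper_width: 0.0348
grasp_force: 30.1
```

>>> {"api": "arm_command", "payload": {"commands": [[[0.003,-0.05,0,0],[0,-0.042,-0.02,0],[0,0,-0.06,0],[0,0,-0.08,0],[0,0,-0.08,0],[0,0,-0.07,0],[0,0,-0.035,0],[0,0,0,0]]]}}

```text
t: 8.7
tcp_pos: [0.5452, -0.3329, 0.0596]
eef_rot: [180.0, 0.3, -28.6]
contact_force: [0.9, 0.2, -1.1]
gripper_width: 0.0353
grasp_force: 30.1
```

Run:
```python
from h import *
t=cams.capture('top');s=cams.capture('scene')
print(arm.get_obs()['tcp_pos'],arm.get_obs()['eef_rot'])
a=cv2.resize(t[130:250,380:470],None,fx=4,fy=4,interpolation=cv2.INTER_CUBIC)
b=cv2.resize(s[190:310,340:460],None,fx=4,fy=4,interpolation=cv2.INTER_CUBIC)
cv2.imwrite('pics/place1.png',cv2.resize(np.hstack([a,b]),None,fx=.9,fy=.9))
```

```text
[ 0.54760281 -0.33389995  0.06321293] [ 1.79984634e+02 -6.53093632e-02 -2.85303443e+01]
```

View pics/place1.png

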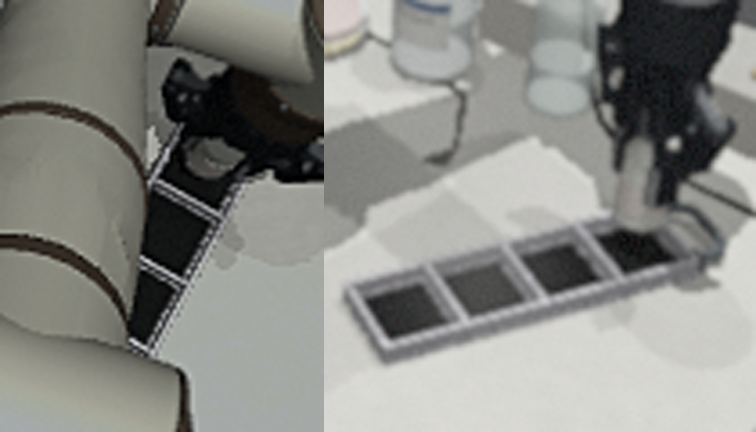

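>>> {"api": "arm_command", "payload": {"commands": [[[-0.005,-0.006,0,0],[0,0,-0.02,0],[0,0,-0.02,0],[0,0,-0.02,0],[0,0,-0.0125,0],[0,0,-0.005,0],[0,0,0,0],[0,0,0,0]]]}}

```text
t: 9.6
tcp_pos: [0.5452, -0.3361, 0.0315]
eef_rot: [-180.0, -0.0, -28.6]
contact_force: [0.1, 0.4, -1.0]
gripper_width: 0.035
grasp_force: 30.1
```

Run:
```python
from h import *
o=arm.get_obs()
print(o['tcp_pos'],o['contact_force'])
```

```text
[ 0.54519635 -0.33609944  0.03147153] [ 0.13000164  0.3799533  -1.01562984]
```

>>> {"api": "arm_command", "payload": {"commands": [[[0,0,-0.0025,0],[0,0,-0.001,0],[0,0,0,0],[0,0,0,0],[0,0,0,0],[0,0,0,0],[0,0,0,0],[0,0,0,0]]]}}

```text
t: 10.4
tcp_pos: [0.5454, -0.3362, 0.0311]
eef_rot: [180.0, -0.1, -28.5]
contact_force: [-1.7, 1.4, 5.0]
gripper_width: 0.0352
grasp_force: 30.6
```

>>> {"api": "arm_command", "payload": {"commands": [[[0,0,0,0],[0,0,0,0],[0,0,0,0],[0,0,0,0],[0,0,0,0],[0,0,0,0],[0,0,0,0],[0,0,0,0]]], "claw": 1}}

```text
t: 11.2
tcp_pos: [0.545, -0.3361, 0.0301]
eef_rot: [-180.0, -0.0, -28.6]
contact_force: [0.8, -0.8, -0.2]
gripper_width: 0.0854
grasp_force: 0.0
```

>>> {"api": "arm_command", "payload": {"commands": [[[0,0,0.02,0],[0,0,0.06,0],[0,0,0.08,0],[0,0,0.08,0],[0,0,0.08,0],[0,0.02,0.06,0.1],[0,0.04,0.03,0.2],[0,0.07,0.015,0.3]]]}}

```text
t: 12.0
tcp_pos: [0.5452, -0.284, 0.2016]
eef_rot: [-180.0, -0.1, -23.4]
contact_force: [0.5, 0.8, -0.8]
gripper_width: 0.0857
grasp_force: 0.0
```

>>> {"api": "arm_command", "payload": {"commands": [[[-0.01,0.1,0,0.4],[-0.01,0.1,0,0.4],[-0.01,0.1,0,0.4],[-0.01,0.1,0,0.4],[-0.01,0.1,0,0.4],[-0.01,0.1,0,0.4],[-0.01,0.1,0,0.4],[-0.01,0.1,0,0.4]]]}}

```text
t: 12.8
tcp_pos: [0.5116, 0.038, 0.1998]
eef_rot: [-180.0, 0.1, 4.3]
contact_force: [0.7, 0.9, -0.0]
gripper_width: 0.0856
grasp_force: 0.0
```

>>> {"api": "arm_command", "payload": {"commands": [[[-0.009,0.1,0,0.4],[-0.009,0.1,0,0.4],[-0.009,0.1,0,0.4],[0,0.1,0,0.4],[0,0.1,0,0.4],[0,0.08,0,0.4],[0,0.07,0,0.3],[0,0.048,0,0.17]]]}}

```text
t: 13.6
tcp_pos: [0.501, 0.3171, 0.1995]
eef_rot: [180.0, 0.1, 29.0]
contact_force: [1.2, -0.6, -0.7]
gripper_width: 0.0852
grasp_force: 0.0
```

>>> {"api": "arm_command", "payload": {"commands": [[[0,0,-0.02,0],[0,0,-0.06,0],[0,0,-0.08,0],[0,0,-0.06,0],[0,0,-0.02,0],[0,0,0,0],[0,0,0,0],[0,0,0,0]]]}}

```text
t: 14.4
tcp_pos: [0.503, 0.3157, 0.1057]
eef_rot: [-180.0, -0.2, 28.8]
contact_force: [0.2, 1.0, 0.2]
gripper_width: 0.0851
grasp_force: 0.0
```

Run:
```python
from h import *
t=cams.capture('top');s=cams.capture('scene')
o=arm.get_obs();print(o['tcp_pos'],o['eef_rot'])
a=cv2.resize(t[130:250,380:470],None,fx=4,fy=4,interpolation=cv2.INTER_CUBIC)
b=cv2.resize(s[190:310,340:460],None,fx=4,fy=4,interpolation=cv2.INTER_CUBIC)
cv2.imwrite('pics/chk1.png',cv2.resize(np.hstack([a,b]),None,fx=.9,fy=.9))
```

```text
[0.50272413 0.31560176 0.10546242] [-1.79959523e+02 -1.41511523e-01  2.87610399e+01]
```

View pics/chk1.png

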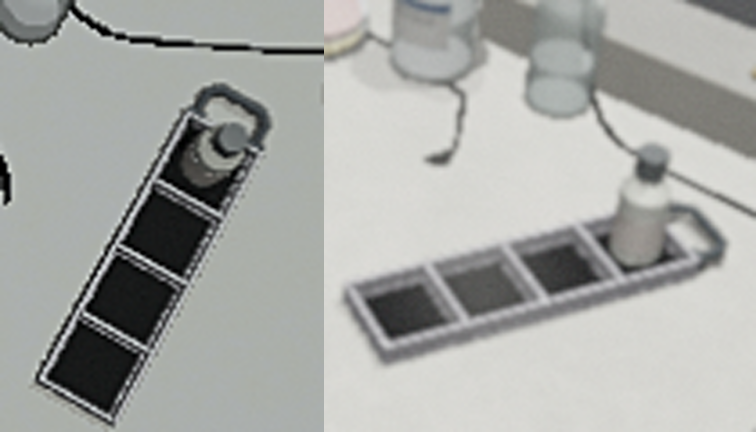

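>>> {"api": "arm_command", "payload": {"commands": [[[0,0,-0.02,0],[0,0,-0.05,0],[0,0,-0.05,0],[0,0,-0.04,0],[0,0,-0.02,0],[0,0,-0.009,0],[0,0,0,0],[0,0,0,0]]]}}

```text
t: 15.3
tcp_pos: [0.5026, 0.3156, 0.0292]
eef_rot: [-180.0, -0.1, 28.8]
contact_force: [0.3, -0.6, 0.1]
gripper_width: 0.0852
grasp_force: 0.0
```

>>> {"api": "arm_command", "payload": {"commands": [[[0,0,0,0],[0,0,0,0],[0,0,0,0],[0,0,0,0],[0,0,0,0],[0,0,0,0],[0,0,0,0],[0,0,0,0]]], "claw": -1, "grip_force": 30}}

```text
t: 16.1
tcp_pos: [0.5024, 0.3156, 0.0289]
eef_rot: [-180.0, -0.1, 28.8]
contact_force: [-1.4, 1.3, 4.6]
gripper_width: 0.0385
grasp_force: 29.8
```

>>> {"api": "arm_command", "payload": {"commands": [[[0,0,0.02,0],[0,0,0.06,0],[0,0,0.08,0],[0,0,0.08,0],[0,0,0.08,0],[0,-0.02,0.06,-0.1],[0,-0.04,0.03,-0.2],[0,-0.07,0.015,-0.3]]]}}

```text
t: 16.9
tcp_pos: [0.5021, 0.2628, 0.1991]
eef_rot: [-180.0, -0.0, 23.5]
contact_force: [-0.0, -0.5, -1.2]
gripper_width: 0.0384
grasp_force: 30.2
```

>>> {"api": "arm_command", "payload": {"commands": [[[-0.003,-0.1,0,-0.4],[-0.003,-0.1,0,-0.4],[-0.003,-0.1,0,-0.4],[-0.003,-0.1,0,-0.4],[-0.003,-0.1,0,-0.4],[-0.003,-0.1,0,-0.4],[-0.003,-0.1,0,-0.4],[-0.003,-0.1,0,-0.4]]]}}

```text
t: 17.7
tcp_pos: [0.4907, -0.0592, 0.1975]
eef_rot: [180.0, 0.2, -4.1]
contact_force: [0.6, -0.6, -1.9]
gripper_width: 0.0383
grasp_force: 30.2
```

>>> {"api": "arm_command", "payload": {"commands": [[[0,-0.1,0,-0.4],[0,-0.1,0,-0.4],[0,-0.1,0,-0.4],[0,-0.1,0,-0.4],[0,-0.09,0,-0.4],[0,-0.07,0,-0.4],[0,-0.045,0,-0.3],[0,-0.021,0,-0.17]]]}}

```text
t: 18.5
tcp_pos: [0.4907, -0.3089, 0.197]
eef_rot: [180.0, 0.2, -28.8]
contact_force: [0.6, -0.2, -0.5]
gripper_width: 0.0387
grasp_force: 30.3
```

>>> {"api": "arm_command", "payload": {"commands": [[[0,0,-0.02,0],[0,0,-0.06,0],[0,0,-0.08,0],[0,0,-0.08,0],[0,0,-0.07,0],[0,0,-0.035,0],[0,0,0,0],[0,0,0,0]]]}}

```text
t: 19.3
tcp_pos: [0.4926, -0.3066, 0.0605]
eef_rot: [180.0, 0.0, -28.5]
contact_force: [-0.4, 0.4, -1.3]
gripper_width: 0.0385
grasp_force: 30.3
```

Run:
```python
from h import *
cams.capture('top')
o=arm.get_obs();print(o['tcp_pos'],o['eef_rot'],o['contact_force'],o['t'])
```

```text
[ 0.493131   -0.30692049  0.06128169] [-1.79996385e+02 -7.14413389e-02 -2.84974475e+01] [-0.15642224 -0.09078505 -0.95229443] 19.35
```

>>> {"api": "arm_command", "payload": {"commands": [[[0,0,-0.02,0],[0,0,-0.025,0],[0,0,-0.02,0],[0,0,-0.01,0],[0,0,-0.0035,0],[0,0,-0.0015,0],[0,0,0,0],[0,0,0,0]]]}}

```text
t: 20.15
tcp_pos: [0.4924, -0.3073, 0.0289]
eef_rot: [180.0, 0.0, -28.6]
contact_force: [-2.1, 1.7, 4.6]
gripper_width: 0.0384
grasp_force: 29.7
```

>>> {"api": "arm_command", "payload": {"commands": [[[0,0,-0.001,0],[0,0,0,0],[0,0,0,0],[0,0,0,0],[0,0,0,0],[0,0,0,0],[0,0,0,0],[0,0,0,0]]]}}

```text
t: 20.95
tcp_pos: [0.4925, -0.3073, 0.0288]
eef_rot: [180.0, -0.0, -28.6]
contact_force: [-2.2, 2.5, 6.1]
gripper_width: 0.0386
grasp_force: 29.5
```

>>> {"api": "arm_command", "payload": {"commands": [[[0,0,0,0],[0,0,0,0],[0,0,0,0],[0,0,0,0],[0,0,0,0],[0,0,0,0],[0,0,0,0],[0,0,0,0]]], "claw": 1}}

```text
t: 21.75
tcp_pos: [0.4926, -0.3073, 0.0281]
eef_rot: [-180.0, -0.0, -28.6]
contact_force: [0.2, -0.8, 0.4]
gripper_width: 0.0853
grasp_force: 0.0
```

>>> {"api": "arm_command", "payload": {"commands": [[[0,0,0.02,0],[0,0,0.06,0],[0,0,0.08,0],[0,0,0.08,0],[0,0,0.08,0],[0,0.02,0.06,0.1],[0,0.04,0.03,0.2],[0,0.07,0.015,0.3]]]}}

```text
t: 22.55
tcp_pos: [0.4928, -0.2551, 0.1995]
eef_rot: [-180.0, -0.1, -23.4]
contact_force: [-0.5, 1.1, -1.4]
gripper_width: 0.085
grasp_force: 0.0
```

>>> {"api": "arm_command", "payload": {"commands": [[[-0.01,0.1,0,0.4],[-0.01,0.1,0,0.4],[-0.01,0.1,0,0.4],[-0.01,0.1,0,0.4],[-0.01,0.1,0,0.4],[-0.01,0.1,0,0.4],[-0.01,0.1,0,0.4],[-0.01,0.1,0,0.4]]]}}

```text
t: 23.35
tcp_pos: [0.4592, 0.0666, 0.1978]
eef_rot: [-180.0, 0.0, 4.3]
contact_force: [0.8, -0.9, -0.8]
gripper_width: 0.0854
grasp_force: 0.0
```

>>> {"api": "arm_command", "payload": {"commands": [[[-0.01,0.1,0,0.4],[-0.01,0.1,0,0.4],[-0.008,0.1,0,0.4],[0,0.09,0,0.4],[0,0.075,0,0.4],[0,0.05,0,0.4],[0,0.026,0,0.3],[0,0.01,0,0.17]]]}}

```text
t: 24.15
tcp_pos: [0.4483, 0.2863, 0.1974]
eef_rot: [180.0, 0.1, 29.0]
contact_force: [0.3, -0.2, 0.0]
gripper_width: 0.0856
grasp_force: 0.0
```

>>> {"api": "arm_command", "payload": {"commands": [[[0,0,-0.02,0],[0,0,-0.06,0],[0,0,-0.08,0],[0,0,-0.06,0],[0,0,-0.02,0],[0,0,0,0],[0,0,0,0],[0,0,0,0]]]}}

```text
t: 24.95
tcp_pos: [0.4501, 0.2857, 0.1035]
eef_rot: [-180.0, -0.2, 28.8]
contact_force: [0.3, -0.9, 0.5]
gripper_width: 0.0852
grasp_force: 0.0
```

Run:
```python
from h import *
t=cams.capture('top');s=cams.capture('scene')
o=arm.get_obs();print(o['tcp_pos'],o['eef_rot'])
a=cv2.resize(t[130:250,380:470],None,fx=3,fy=3,interpolation=cv2.INTER_CUBIC)
b=cv2.resize(s[105:225,200:340],None,fx=3,fy=3,interpolation=cv2.INTER_CUBIC)
cv2.imwrite('pics/chk2.png',np.hstack([a,b]))
```

```text
[0.44987087 0.28561458 0.10329283] [-1.79954336e+02 -1.32299715e-01  2.87568918e+01]
```

View pics/chk2.png

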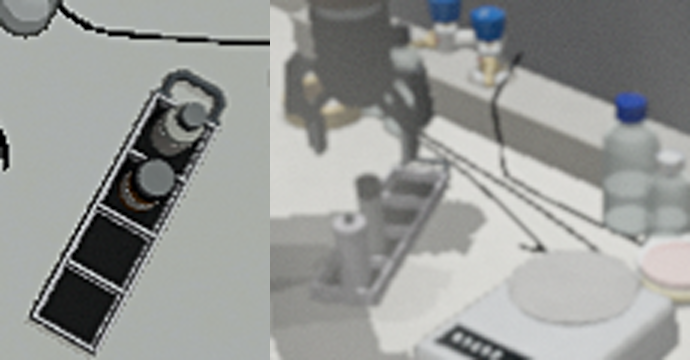

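>>> {"api": "arm_command", "payload": {"commands": [[[0,0,-0.02,0],[0,0,-0.05,0],[0,0,-0.05,0],[0,0,-0.04,0],[0,0,-0.016,0],[0,0,-0.005,0],[0,0,0,0],[0,0,0,0]]]}}

```text
t: 25.85
tcp_pos: [0.4498, 0.2856, 0.0305]
eef_rot: [-180.0, -0.1, 28.8]
contact_force: [-0.5, 0.4, -0.8]
gripper_width: 0.0854
grasp_force: 0.0
```

>>> {"api": "arm_command", "payload": {"commands": [[[0,0,0,0],[0,0,0,0],[0,0,0,0],[0,0,0,0],[0,0,0,0],[0,0,0,0],[0,0,0,0],[0,0,0,0]]], "claw": -1, "grip_force": 30}}

```text
t: 26.65
tcp_pos: [0.4495, 0.2853, 0.03]
eef_rot: [-180.0, -0.0, 28.8]
contact_force: [-0.9, -0.2, 4.2]
gripper_width: 0.0244
grasp_force: 29.3
```

>>> {"api": "arm_command", "payload": {"commands": [[[0,0,0.02,0],[0,0,0.06,0],[0,0,0.08,0],[0,0,0.08,0],[0,0,0.08,0],[0,-0.02,0.06,-0.1],[0,-0.04,0.03,-0.2],[0,-0.07,0.015,-0.3]]]}}

```text
t: 27.45
tcp_pos: [0.4494, 0.233, 0.2006]
eef_rot: [-180.0, -0.1, 23.5]
contact_force: [-0.3, -0.3, -0.9]
gripper_width: 0.0242
grasp_force: 29.4
```

>>> {"api": "arm_command", "payload": {"commands": [[[-0.003,-0.1,0,-0.4],[-0.003,-0.1,0,-0.4],[-0.003,-0.1,0,-0.4],[-0.003,-0.1,0,-0.4],[-0.003,-0.1,0,-0.4],[-0.003,-0.1,0,-0.4],[-0.003,-0.1,0,-0.4],[-0.003,-0.1,0,-0.4]]]}}

```text
t: 28.25
tcp_pos: [0.4381, -0.0889, 0.199]
eef_rot: [-180.0, 0.1, -4.1]
contact_force: [0.8, 0.1, -1.3]
gripper_width: 0.0243
grasp_force: 29.3
```

>>> {"api": "arm_command", "payload": {"commands": [[[0,-0.1,0,-0.4],[0,-0.1,0,-0.4],[0,-0.09,0,-0.4],[0,-0.075,0,-0.4],[0,-0.055,0,-0.4],[0,-0.035,0,-0.4],[0,-0.017,0,-0.3],[0,-0.007,0,-0.17]]]}}

```text
t: 29.05
tcp_pos: [0.4383, -0.2792, 0.1986]
eef_rot: [180.0, 0.2, -28.8]
contact_force: [-0.5, 0.4, -0.9]
gripper_width: 0.0241
grasp_force: 29.4
```

>>> {"api": "arm_command", "payload": {"commands": [[[0,0,-0.02,0],[0,0,-0.06,0],[0,0,-0.08,0],[0,0,-0.08,0],[0,0,-0.07,0],[0,0,-0.035,0],[0,0,0,0],[0,0,0,0]]]}}

```text
t: 29.85
tcp_pos: [0.4398, -0.2782, 0.0617]
eef_rot: [180.0, 0.0, -28.5]
contact_force: [-0.4, 0.6, -0.7]
gripper_width: 0.0243
grasp_force: 29.4
```

Run:
```python
from h import *
cams.capture('top')
o=arm.get_obs();print(o['tcp_pos'],o['eef_rot'],o['contact_force'],o['t'])
```

```text
[ 0.44028552 -0.27838714  0.06234727] [-1.79995289e+02 -6.70261124e-02 -2.85123298e+01] [-0.31284283  0.36107172 -0.39227194] 29.9
```

>>> {"api": "arm_command", "payload": {"commands": [[[0,0,-0.02,0],[0,0,-0.025,0],[0,0,-0.02,0],[0,0,-0.01,0],[0,0,-0.0035,0],[0,0,-0.0015,0],[0,0,0,0],[0,0,0,0]]]}}

```text
t: 30.7
tcp_pos: [0.4395, -0.2784, 0.03]
eef_rot: [180.0, 0.0, -28.6]
contact_force: [-1.8, 1.3, 3.5]
gripper_width: 0.0243
grasp_force: 29.7
```

>>> {"api": "arm_command", "payload": {"commands": [[[0,0,-0.001,0],[0,0,0,0],[0,0,0,0],[0,0,0,0],[0,0,0,0],[0,0,0,0],[0,0,0,0],[0,0,0,0]]]}}

```text
t: 31.5
tcp_pos: [0.4395, -0.2785, 0.03]
eef_rot: [180.0, 0.0, -28.6]
contact_force: [-3.4, 1.1, 6.7]
gripper_width: 0.024
grasp_force: 30.0
```

>>> {"api": "arm_command", "payload": {"commands": [[[0,0,0,0],[0,0,0,0],[0,0,0,0],[0,0,0,0],[0,0,0,0],[0,0,0,0],[0,0,0,0],[0,0,0,0]]], "claw": 1}}

```text
t: 32.3
tcp_pos: [0.4398, -0.2785, 0.0293]
eef_rot: [-180.0, -0.0, -28.6]
contact_force: [-0.2, -0.4, 0.4]
gripper_width: 0.0854
grasp_force: 0.0
```

>>> {"api": "arm_command", "payload": {"commands": [[[0,0,0.02,0],[0,0,0.06,0],[0,0,0.08,0],[0,0,0.08,0],[0,0,0.08,0],[0,0.02,0.06,0.1],[0,0.04,0.03,0.2],[0,0.07,0.015,0.3]]]}}

```text
t: 33.1
tcp_pos: [0.4405, -0.2269, 0.2016]
eef_rot: [-180.0, -0.2, -23.4]
contact_force: [-0.4, 0.3, 0.6]
gripper_width: 0.0855
grasp_force: 0.0
```

>>> {"api": "arm_command", "payload": {"commands": [[[-0.005,0.1,0,0.4],[-0.005,0.1,0,0.4],[-0.005,0.1,0,0.4],[-0.005,0.1,0,0.4],[-0.01,0.1,0,0.4],[-0.01,0.1,0,0.4],[-0.01,0.1,0,0.4],[-0.01,0.1,0,0.4]]]}}

```text
t: 33.9
tcp_pos: [0.4153, 0.0951, 0.2002]
eef_rot: [-180.0, -0.1, 4.3]
contact_force: [0.9, 0.1, 1.2]
gripper_width: 0.0854
grasp_force: 0.0
```

>>> {"api": "arm_command", "payload": {"commands": [[[-0.01,0.1,0,0.4],[-0.01,0.09,0,0.4],[-0.01,0.07,0,0.4],[-0.01,0.055,0,0.4],[-0.009,0.04,0,0.4],[0,0.026,0,0.4],[0,0.015,0,0.3],[0,0.007,0,0.17]]]}}

```text
t: 34.7
tcp_pos: [0.3961, 0.2553, 0.1998]
eef_rot: [-180.0, -0.0, 28.9]
contact_force: [0.5, -0.2, 1.3]
gripper_width: 0.0857
grasp_force: 0.0
```

>>> {"api": "arm_command", "payload": {"commands": [[[0,0,-0.02,0],[0,0,-0.06,0],[0,0,-0.08,0],[0,0,-0.06,0],[0,0,-0.02,0],[0,0,0,0],[0,0,0,0],[0,0,0,0]]]}}

```text
t: 35.5
tcp_pos: [0.3969, 0.2554, 0.1046]
eef_rot: [-179.9, -0.2, 28.8]
contact_force: [0.6, 0.1, -0.1]
gripper_width: 0.0855
grasp_force: 0.0
```

Run:
```python
from h import *
t=cams.capture('top');s=cams.capture('scene')
o=arm.get_obs();print(o['tcp_pos'],o['eef_rot'])
a=cv2.resize(t[130:250,380:470],None,fx=3,fy=3,interpolation=cv2.INTER_CUBIC)
b=cv2.resize(s[105:225,200:340],None,fx=3,fy=3,interpolation=cv2.INTER_CUBIC)
cv2.imwrite('pics/chk3.png',np.hstack([a,b]))
```

```text
[0.39667602 0.25525734 0.10440961] [-1.79950027e+02 -1.33528320e-01  2.87586999e+01]
```

View pics/chk3.png

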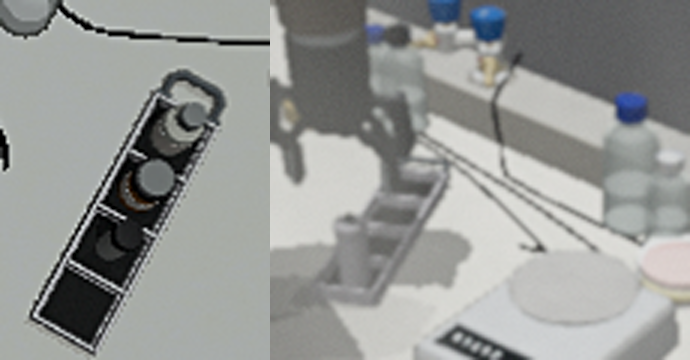

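Three stand upright in the target bays. Now the canister.

>>> {"api": "arm_command", "payload": {"commands": [[[0,0,-0.02,0],[0,0,-0.05,0],[0,0,-0.05,0],[0,0,-0.04,0],[0,0,-0.02,0],[0,0,-0.006,0],[0,0,0,0],[0,0,0,0]]]}}

```text
t: 36.4
tcp_pos: [0.3966, 0.2552, 0.0295]
eef_rot: [-180.0, -0.1, 28.8]
contact_force: [-0.0, -0.5, -0.2]
gripper_width: 0.0858
grasp_force: 0.0
```

>>> {"api": "arm_command", "payload": {"commands": [[[0,0,0,0],[0,0,0,0],[0,0,0,0],[0,0,0,0],[0,0,0,0],[0,0,0,0],[0,0,0,0],[0,0,0,0]]], "claw": -1, "grip_force": 30}}

```text
t: 37.2
tcp_pos: [0.3963, 0.2548, 0.0292]
eef_rot: [180.0, -0.0, 28.8]
contact_force: [-0.6, -1.1, 5.1]
gripper_width: 0.0305
grasp_force: 29.7
```

>>> {"api": "arm_command", "payload": {"commands": [[[0,0,0.02,0],[0,0,0.06,0],[0,0,0.08,0],[0,0,0.08,0],[0,0,0.08,0],[0,-0.02,0.06,-0.1],[0,-0.04,0.03,-0.2],[0,-0.07,0.015,-0.3]]]}}

```text
t: 38.0
tcp_pos: [0.3963, 0.2026, 0.1997]
eef_rot: [-179.9, -0.1, 23.5]
contact_force: [0.7, -0.4, -1.6]
gripper_width: 0.0302
grasp_force: 29.9
```

>>> {"api": "arm_command", "payload": {"commands": [[[0.02,-0.1,0,-0.4],[0.02,-0.1,0,-0.4],[0.01,-0.1,0,-0.4],[0,-0.1,0,-0.4],[0,-0.1,0,-0.4],[-0.01,-0.1,0,-0.4],[-0.02,-0.1,0,-0.4],[-0.02,-0.1,0,-0.4]]]}}

```text
t: 38.8
tcp_pos: [0.3942, -0.1192, 0.198]
eef_rot: [-180.0, 0.1, -4.1]
contact_force: [0.3, -0.1, -1.3]
gripper_width: 0.0302
grasp_force: 29.9
```

>>> {"api": "arm_command", "payload": {"commands": [[[-0.01,-0.09,0,-0.4],[-0.01,-0.075,0,-0.4],[-0.004,-0.058,0,-0.4],[0,-0.043,0,-0.4],[0,-0.03,0,-0.4],[0,-0.02,0,-0.4],[0,-0.011,0,-0.3],[0,-0.005,0,-0.17]]]}}

```text
t: 39.6
tcp_pos: [0.3851, -0.2504, 0.1978]
eef_rot: [180.0, 0.2, -28.8]
contact_force: [-0.9, -0.8, -0.7]
gripper_width: 0.03
grasp_force: 29.9
```

>>> {"api": "arm_command", "payload": {"commands": [[[0,0,-0.02,0],[0,0,-0.06,0],[0,0,-0.08,0],[0,0,-0.08,0],[0,0,-0.07,0],[0,0,-0.035,0],[0,0,0,0],[0,0,0,0]]]}}

```text
t: 40.4
tcp_pos: [0.3865, -0.2499, 0.0608]
eef_rot: [180.0, 0.0, -28.5]
contact_force: [1.2, 0.0, -0.5]
gripper_width: 0.0302
grasp_force: 29.9
```

Run:
```python
from h import *
cams.capture('top')
o=arm.get_obs();print(o['tcp_pos'],o['eef_rot'],o['contact_force'],o['t'])
```

```text
[ 0.38705016 -0.25009019  0.06142338] [-1.79991786e+02 -6.16954129e-02 -2.85284638e+01] [ 0.54849553  0.20563496 -0.39724942] 40.45
```

>>> {"api": "arm_command", "payload": {"commands": [[[0,0,-0.02,0],[0,0,-0.025,0],[0,0,-0.02,0],[0,0,-0.01,0],[0,0,-0.0035,0],[0,0,-0.0015,0],[0,0,0,0],[0,0,0,0]]]}}

```text
t: 41.25
tcp_pos: [0.3861, -0.25, 0.0292]
eef_rot: [180.0, 0.1, -28.6]
contact_force: [-3.3, 1.9, 5.3]
gripper_width: 0.0302
grasp_force: 30.5
```

>>> {"api": "arm_command", "payload": {"commands": [[[0,0,-0.001,0],[0,0,0,0],[0,0,0,0],[0,0,0,0],[0,0,0,0],[0,0,0,0],[0,0,0,0],[0,0,0,0]]]}}

```text
t: 42.05
tcp_pos: [0.386, -0.25, 0.0292]
eef_rot: [180.0, 0.1, -28.6]
contact_force: [-3.7, 2.2, 9.6]
gripper_width: 0.0303
grasp_force: 31.0
```

>>> {"api": "arm_command", "payload": {"commands": [[[0,0,0,0],[0,0,0,0],[0,0,0,0],[0,0,0,0],[0,0,0,0],[0,0,0,0],[0,0,0,0],[0,0,0,0]]], "claw": 1}}

```text
t: 42.85
tcp_pos: [0.3866, -0.2501, 0.0285]
eef_rot: [-180.0, 0.0, -28.6]
contact_force: [-0.1, 0.2, -1.1]
gripper_width: 0.0855
grasp_force: 0.0
```

>>> {"api": "arm_command", "payload": {"commands": [[[0,0,0.02,0],[0,0,0.06,0],[0,0,0.08,0],[0,0,0.08,0],[0,0,0.08,0],[0,0.02,0.06,0.1],[0,0.04,0.03,0.2],[0,0.07,0.015,0.3]]]}}

```text
t: 43.65
tcp_pos: [0.3873, -0.1983, 0.2007]
eef_rot: [-180.0, -0.2, -23.4]
contact_force: [0.5, 0.6, 0.7]
gripper_width: 0.0854
grasp_force: 0.0
```

>>> {"api": "arm_command", "payload": {"commands": [[[0,0.1,0,0.2],[0,0.1,0,0.2],[0,0.1,0,0.2],[0,0.1,0,0.2],[0,0.08,0,0.2],[0,0.04,0,0.1],[0,0,0,0],[0,0,0,0]]]}}

```text
t: 44.45
tcp_pos: [0.3864, 0.0099, 0.1989]
eef_rot: [-180.0, -0.0, -13.9]
contact_force: [-0.2, -0.0, 0.1]
gripper_width: 0.0851
grasp_force: 0.0
```

Run:
```python
from h import *
t=cams.capture('top');s=cams.capture('scene')
print(arm.get_obs()['t'],arm.get_obs()['joint_vel'])
a=cv2.resize(t[130:250,380:470],None,fx=4,fy=4,interpolation=cv2.INTER_CUBIC)
b=cv2.resize(s[190:310,340:460],None,fx=4,fy=4,interpolation=cv2.INTER_CUBIC)
cv2.imwrite('pics/final.png',cv2.resize(np.hstack([a,b]),None,fx=.9,fy=.9))
```

```text
44.55 [-0.5136399   0.21129043 -0.07996567 -0.05843792  0.10312054 -0.04370288]
```

View pics/final.png

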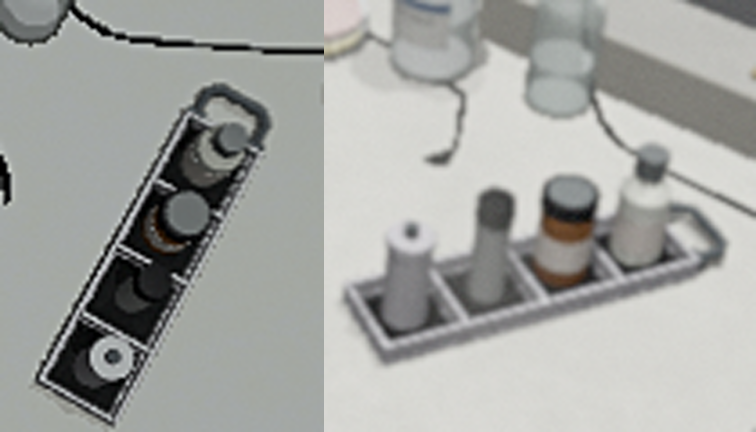

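All four stand upright in order from the loop: bottle, jar, vial, canister. In the scene view their caps are at about (652,160), (570,195), (495,210) and (410,235).

```bash
python3 -c "
from cell import arm
print(arm.sign_off())"
```

```text
the job is handed in; nothing more can be done
None
```

The job is handed in at about 45 s: bottle, jar, vial and canister stand upright one per bay in the second rack, in the original order from the loop, confirmed in the final pictures from both cameras.

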